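Find the hidden lid release of the gel tank

ROBOT

A 6-joint arm with a two-finger parallel gripper is mounted at the origin on the work surface. World frame = base frame: x ahead of the robot, y to its left, z up, the work surface at z = 0. Lengths are in m, angles in rad, forces in N, time in s.
With the tool pointing down it reaches from about 0.35 to 0.975 m from the base axis. Payload 4.9 kg.
Tool frame: the origin (TCP) lies midway between the tips of the shut fingers; the grasp point (between the pads) lies 19 mm behind it; y points along the fingers, z is the direction in which the jaws open and shut, and the axes are right-handed (so a half turn about y gives the same grasp; the last joint's range is limited). The gripper opens to 85 mm and grips with 20 to 120 N. Pads are 22 mm wide; open, the fingers measure 114 mm over their backs; the gripper's body (76 mm by 85 mm) begins 54 mm behind the grasp point. The pads swing forward as they close: fully open they stand 13 mm farther back than shut.
Start: joints at [1.067, 0.053, 1.613, -0, 1.476, -0.119], TCP at [0.235, 0.579, 0.231] pointing down, gripper open.
Joint ranges: [-3.01, 3.01], [-1.01, 2.22], [0.06, 2.58], [-1.02, 4.17], [0.09, 2.62], [-3.14, 3.14]. Speed limits (rad/s): [2.57, 2.57, 3.14, 3.14, 3.14, 3.14].

INTERFACE

Orientations are given as a unit quaternion [x, y, z, w].
In Python, from station import readout, cams, ticket gives the robot as it stands.
- The arm moves only by the tool drive_tool, never from a script. Its argument "plan" is a list of rows, each an object of numbers: "dx", "dy", "dz": the shift along the tool's x, y, z in cm; "spin": the turn about the tool's y in degrees. A call has 1 to 12 rows; each row shifts and turns the pose as measured when the row begins, along the tool's axes as they then stand; what a row does not reach is not made up. A row lasts 1/10 s, in which the tool goes at most 50 mm and 8.59 degrees, less where a joint would pass 70% of its speed; a pose out of reach is approached as far as the arm can. A call with a gripper value outside its range is refused whole. "fingers" is the opening, from -1 (shut) to 1 (fully open), set as the call begins (left out, the last holds). The fingers move at their own pace and stop on an object; "grip_force" is the grip in N (left out, the last holds). Time passes only in rows, so rows that do not move let the fingers close. It gives the time, the measured TCP pose, the force and the opening at its end, in the units of the state.
- readout.sense(): the state, without advancing time (a new reading comes with each control period).
- cams.grab_frame(name): name is "scene" or "top" or "wrist"; returns a dict with "frame" (480x640x3 uint8, red, green, blue), "intrinsics" (3x3 intrinsics, pixels), "pose" (4x4, takes a point from camera to world coordinates). Camera axes: x right, y down, z forward; pixel columns grow to the right and rows downward; lengths in m; the calibration is good to about 2 mm. The wrist camera is an equidistant fisheye: a pixel r from the principal point sees the ray r / f radians off the axis. A picture is of the moment at which its call begins. There is no depth.
- ticket.hand_in(): hands the job in, once; it reports no verdict.
The state is a dict: "clock": time; "joint_positions": joint angles; "qvel": joint speeds; "effort": joint torques, N m; "tool_pos": TCP position; "tool_rot": TCP orientation; "ft_force": force on the tool from outside, world axes, zero at the start; "wrist_torque": the same for the moment, N m; "finger_gap": finger opening in m.
Only numpy, scipy, OpenCV 4.12 (cv2) and the standard library are available. Lean on these libraries where they do the work, as an engineer would, in place of code of your own. Each camera call takes 0.05 s, during which the arm holds its last target.

TASK

Open the gel tank's lid by its hidden release: set a fingertip on top of the grey rim at its left-hand end (the robot's left), feel along the rim from there to the right until you come to the notch, and press the tab inside the notch fully down so that the lid springs ajar and stays so. Do not touch the lid itself, do not lift or shift the things around the tank, and take the hand away when done.

Things in the scene. Friction and masses are not known exactly. Their poses are not given: they have to be found in the camera images.
- tank: White gel tank fixed to the bench, 220 mm deep (its x) by 340 mm wide (its y). Origin under its centre, on the bench; x points from the front (robot's side) to the back, y to the left end (robot's left), z up. A straight grey rim, 34 mm deep, flat top 85 mm above the bench, runs along the whole front edge (x -110 to -76 mm). Behind it, from x = -66 mm to the hinge at +106 mm, lies the clear lid, top 88 mm up.
- rim_left (a point): Left-hand end of the rim's top (middle of its depth), 85 mm above the bench; axes as the tank's. The first 100 mm of rim from here are always plain.
- rim_right (a point): Right-hand end of the rim's top (middle of its depth), 85 mm above the bench, 340 mm from rim_left. Somewhere between, elsewhere on each tank, one notch interrupts the rim: 44 mm long, open at the front, top and back, 12 mm deep down to the tab inside. Its centre lies 120 to 305 mm from rim_left.
- tab (a joint): Release tab in the notch, grey like the rim, a flat plate 31 mm by 40 mm, top 73 mm above the bench when up; the value is how far it is pressed down in m: 0 up, 0.007 fully down. It takes about 8 N to press, damped, and stays where it is left.
- lid (a joint): Hinged clear lid of the tank: opening angle in rad, 0 shut, about 0.12 ajar. It is linked to the tab and rises as the tab goes down (17 rad per m of tab travel); its front edge then stands about 20 mm higher.
- bottle: Bystander: amber bottle with a blue cap, 60 mm across, 130 mm tall, to the right of the tank; origin at the centre of its underside.
- tipbox: Bystander: blue and white pipette tip box, 85 x 120 x 50 mm, to the right of the tank; origin at the centre of its underside.
- beaker: Bystander: glass beaker, 64 mm across, 75 mm tall, to the left of the tank; origin at the centre of its underside.
- comb: Bystander: white gel comb lying flat in front of the tank, 150 mm long in its y, 30 mm wide, 10 mm high; origin at the underside of its 14 mm wide bar, midway along it.

How it is judged:
On the way, in this order (a step that is already met when the one before it is completed fails the run):
1. a fingertip touches the rim top within 75 mm of its left-hand end, the tab still up (contact force between the fingers and tank above 0.3 N and y of the grasp point in the frame of tank above 0.095 m and value of joint tab below 0.001 m and x of the grasp point in the frame of tank between -0.13 and -0.06 m and z of the grasp point in the frame of tank above 0.085 m), for 0.1 s.
2. it touches the rim top just left of the notch (within 45 mm of its centre), the tab still up ((contact force between the fingers and tank above 0.3 N or contact force between the fingers and rim0 above 0.3 N or contact force between the fingers and rim1 above 0.3 N or contact force between the fingers and rim2 above 0.3 N or contact force between the fingers and rim3 above 0.3 N or contact force between the fingers and rim4 above 0.3 N) and y of the grasp point in the frame of notch between 0 and 0.045 m and value of joint tab below 0.001 m and x of the grasp point in the frame of tank between -0.13 and -0.06 m and z of the grasp point in the frame of tank above 0.085 m), for 0.05 s.
3. a finger in the notch presses the tab down (value of joint tab above 0.0058 m and contact force between the fingers and tab above 0.5 N), for 0.1 s.
At the end, for the whole second after the job is handed in: The tab is down by at least 5.5 of its 7 mm and the lid stands ajar by at least 0.085 rad, at rest; bottle, tip box, beaker and comb are within 20 mm of where they stood (value of joint tab above 0.0055 m and value of joint lid above 0.085 rad and velocity of joint lid below 0.05 rad/s and not (distance of bottle from where it was at the start of the episode above 0.02 m) and not (distance of beaker from where it was at the start of the episode above 0.02 m) and not (distance of tipbox from where it was at the start of the episode above 0.02 m) and not (distance of comb from where it was at the start of the episode above 0.02 m)); the robot touches nothing.
It fails at once if the robot touches the lid (over 1 N) (contact force between any of the arm, the fingers and lid above 1 N).
It fails at once if a bystander is shifted by more than 20 mm or lifted by more than 10 mm (distance of any of bottle, beaker, tipbox, comb from where it was at the start of the episode above 0.02 m or height (world z) of any of bottle, beaker, tipbox, comb above 0.01 m).
It also fails if it takes over 72 s, if anything falls off the work surface, if the arm or the gripper's body presses on something with over 40 N, if the wrist force passes 120 N, or if a joint passes its speed limit or range.

## Working session

There is one attempt and no reset: what is moved stays moved. The work goes in short steps, Python scripts to look and compute and a tool call to move; the robot and the scene stay as the last step left them, time stands still between calls to the robot, and variables do not carry over. Pictures are saved under pics/ and viewed, and the job is handed in when it is done.

Besides the shell and the picture viewer there is one more tool, called after "Call:" in YAML: its name, and indented under it one key for each argument. drive_tool: Moves the arm, as the interface text tells. Its arguments: {"type":"object","properties":{"plan":{"type":"array"},"fingers":{"type":"number"},"grip_force":{"type":"number"}},"required":["plan"]}

```bash
mkdir -p pics; ls
python3 - <<'E'
from station import readout, cams
import cv2
print(readout.sense())
for n in ("scene","top","wrist"):
    f=cams.grab_frame(n); cv2.imwrite(f"pics/{n}0.png",f["frame"][:,:,::-1]); print(n,f["intrinsics"],f["pose"])
E
```

```text
pics
{'clock': 0.0, 'joint_positions': array([ 1.06698926e+00,  5.33666711e-02,  1.61428353e+00, -1.00831921e-05,
        1.47598832e+00, -1.19001244e-01]), 'qvel': array([-0.00061523, -0.00030322, -0.00019182,  0.00366033, -0.00128749,
       -0.00023774]), 'effort': array([ 1.16829406e-04, -3.93687022e+01, -3.70172346e+01, -1.48331828e-04,
        7.25083562e-03,  2.38424337e-05]), 'tool_pos': array([0.23431558, 0.57875034, 0.23006318]), 'tool_rot': array([ 0.69474828, -0.1354294 ,  0.13499291, -0.69336904]), 'ft_force': array([0.51212026, 0.24727094, 0.32421517]), 'wrist_torque': array([ 0.02933614, -0.01022712,  0.00293286]), 'finger_gap': 0.08538234849597426}
scene [[563.79713832   0.         325.04614161]
 [  0.         563.79713832 230.90853239]
 [  0.           0.           1.        ]] [[-0.48091843  0.62200277 -0.61792396  1.10477019]
 [ 0.87676156  0.33910555 -0.34102287  0.33490939]
 [-0.00257572 -0.70577616 -0.70843022  0.72703704]
 [ 0.          0.          0.          1.        ]]
top [[597.17622549   0.         321.03727741]
 [  0.         597.17622549 241.00020965]
 [  0.           0.           1.        ]] [[-0.11139261 -0.96854433  0.22251646  0.33686373]
 [-0.9937707   0.10780028 -0.02826469  0.04014079]
 [ 0.00338827 -0.22427881 -0.97451913  1.07724259]
 [ 0.          0.          0.          1.        ]]
wrist [[371.64829954   0.         320.12104768]
 [  0.         371.64829954 246.4832123 ]
 [  0.           0.           1.        ]] [[ 0.37489857  0.87994049  0.29181467  0.15852466]
 [ 0.92706437 -0.35528146 -0.11969435  0.60970171]
 [-0.00164756  0.31540422 -0.94895599  0.37382569]
 [ 0.          0.          0.          1.        ]]
```

View pics/scene0.png

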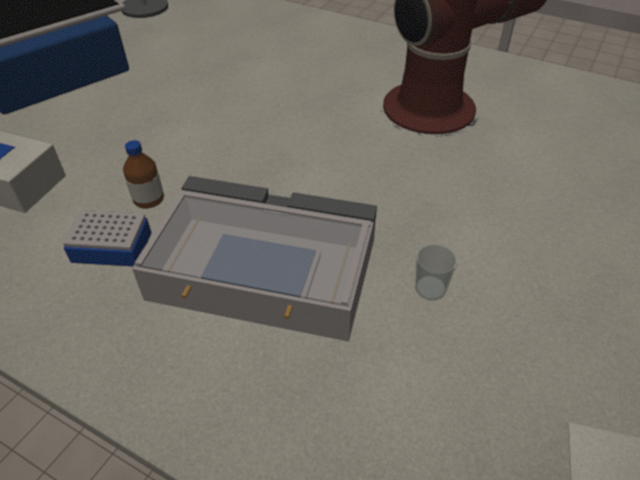

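View pics/top0.png

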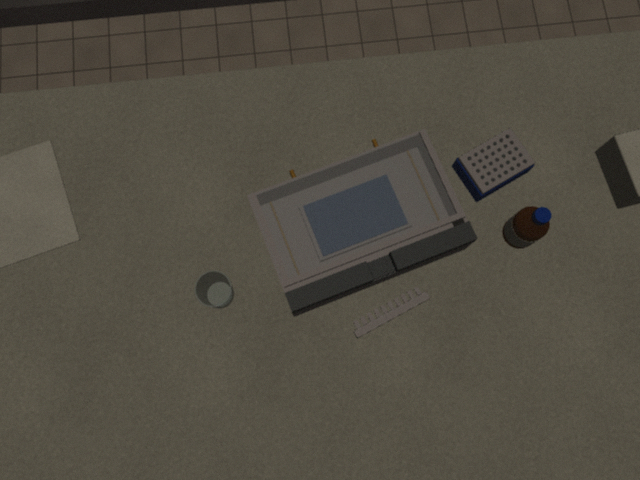

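View pics/wrist0.png

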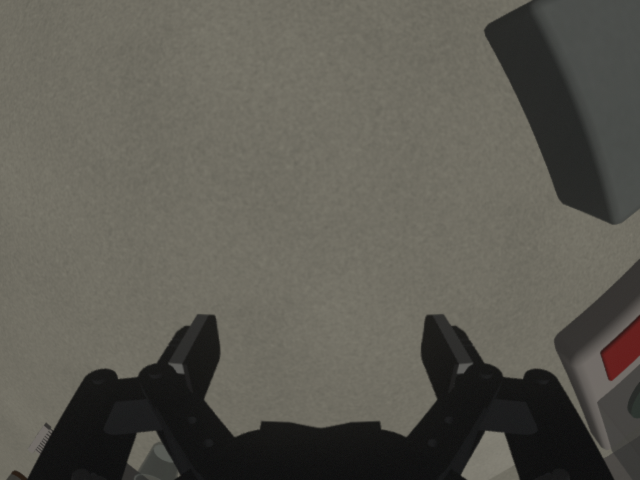

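Scene and top both show the grey rim. In top it runs from about (290,298) on the left to (474,232) on the right, with the notch near (381,268). The comb lies in front at about (390,313). Next I'll zoom in for exact corners.

Run:
```python
import cv2
im=cv2.imread("pics/top0.png")[205:325,270:490]
im=cv2.convertScaleAbs(im,alpha=2)
cv2.imwrite("pics/topz.png",cv2.resize(im,None,fx=3.6,fy=3.6,interpolation=cv2.INTER_CUBIC))
im=cv2.imread("pics/scene0.png")[165:235,170:390]
im=cv2.convertScaleAbs(im,alpha=2)
cv2.imwrite("pics/scz.png",cv2.resize(im,None,fx=3.6,fy=3.6,interpolation=cv2.INTER_CUBIC))
```

```text
(no output)
```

View pics/topz.png

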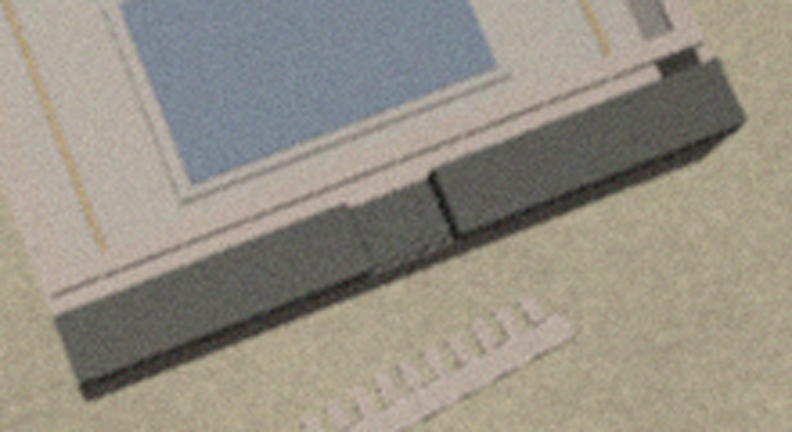

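View pics/scz.png

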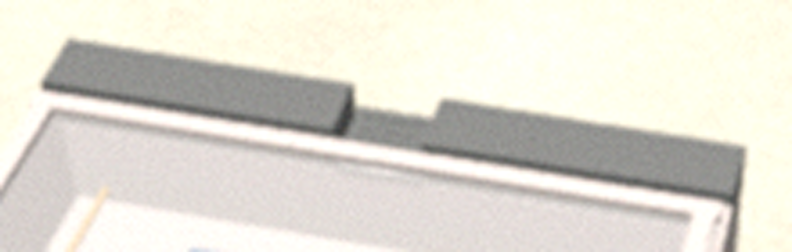

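```bash
cat > h.py <<'E'
import numpy as np
from scipy.spatial.transform import Rotation as R
def ray(K,P,u,v,z):
    d=P[:3,:3]@np.linalg.solve(K,[u,v,1]); return P[:3,3]+d*(z-P[2,3])/d[2]
E
python3 - <<'E'
from h import *
from station import cams,readout
T={'Lb':(55,317),'Lf':(84,384),'Rb':(718,60),'Rf':(745,120),'nLb':(348,205),'nLf':(375,272),'nRb':(432,175),'nRf':(457,237)}
S={'Rf':(70,40),'Rb':(43,87),'Lf':(743,148),'Lb':(738,195),'nRf':(353,88),'nRb':(340,132),'nLf':(440,100)}
res={}
for nm,D,o in(("top",T,(270,205)),("scene",S,(170,165))):
    f=cams.grab_frame(nm)
    res[nm]={k:ray(f["intrinsics"],f["pose"],o[0]+u/3.6,o[1]+v/3.6,.085)[:2] for k,(u,v) in D.items()}
    for k,v in res[nm].items(): print(nm,k,v.round(4))
for nm,r in res.items():
    L=(r['Lb']+r['Lf'])/2;Rr=(r['Rb']+r['Rf'])/2
    e=(L-Rr); print(nm,"L",L,"R",Rr,np.linalg.norm(e),"yaw",np.degrees(np.arctan2(-e[0],e[1])))
    u=-e/np.linalg.norm(e)
    print({k:round(float((v-L)@u),4) for k,v in r.items()})
s=readout.sense(); print(s['clock'],R.from_quat(s['tool_rot']).as_matrix().round(3))
E
```

```text
top Lb [0.4813 0.0807]
top Lf [0.4489 0.0705]
top Rb [ 0.5691 -0.246 ]
top Rf [ 0.5386 -0.2539]
top nLb [ 0.5188 -0.0613]
top nLf [ 0.4858 -0.0697]
top nRb [ 0.5286 -0.1025]
top nRf [ 0.498  -0.1101]
scene Rf [ 0.5396 -0.2525]
scene Rb [ 0.574  -0.2416]
scene Lf [0.4519 0.0733]
scene Lb [0.4817 0.0847]
scene nRf [ 0.503  -0.1098]
scene nRb [ 0.5326 -0.098 ]
scene nLf [ 0.4905 -0.0685]
top L [0.46512509 0.07557946] R [ 0.55385484 -0.24994631] 0.3374018367055149 yaw 15.246926190707528
{'Lb': -0.0007, 'Lf': 0.0007, 'Rb': 0.3376, 'Rf': 0.3372, 'nLb': 0.1462, 'nLf': 0.1456, 'nRb': 0.1885, 'nRf': 0.1878}
scene L [0.46677658 0.07902662] R [ 0.55679179 -0.2470884 ] 0.3383101281912125 yaw 15.4307228597573
{'Rf': 0.339, 'Rb': 0.3376, 'Lf': 0.0015, 'Lb': -0.0015, 'nRf': 0.1917, 'nRb': 0.1882, 'nLf': 0.1485}
0.25 [[ 0.927 -0.     0.375]
 [-0.375 -0.001  0.927]
 [-0.    -1.    -0.001]]
```

Two views agree to about 3 mm. The rim's left end is near (0.466, 0.077), the yaw is about 15.3°, and the notch centre is about 168 mm from the left end. I'll shut the fingers and travel above the left end.

Call:
drive_tool:
  plan:
    - {"dx": 0}
    - {"dx": 3.5,"dz": -3.4}
    - {"dx": 3.5,"dz": -3.4}
    - {"dx": 3.5,"dz": -3.4}
    - {"dx": 3.5,"dz": -3.4}
    - {"dx": 3.5,"dz": -3.4}
    - {"dx": 3.5,"dz": -3.4}
    - {"dx": 3.5,"dz": -3.4}
    - {"dx": 3.5,"dz": -3.4}
    - {"dx": 3.5,"dz": -3.4}
    - {"dx": 3.5,"dz": -3.4}
    - {"dx": 3.5,"dz": -3.4}
  fingers: -1
  grip_force: 40

```text
validation failed for argument at $.pl...
```

Call:
drive_tool:
  plan:
    - {"spin": -7.5}
    - {"spin": -7.5}
    - {"spin": -7.5}
    - {"spin": -7.5}
    - {"spin": -7.5}
    - {"dx": 0}
    - {"dx": 0}

```text
validation failed for argument at $.pl...
```

```bash
cat >> h.py <<'E'
def where():
    from station import readout
    s=readout.sense(); M=R.from_quat(s['tool_rot']).as_matrix(); p=s['tool_pos']
    L=np.array([.466,.0773]); u=np.array([.264,-.9645]); f=np.array([.9645,.264])
    d=p[:2]-L
    print("t",s['clock'],"p",p.round(4),"along",round(d@u*1000,1),"tankx",round(d@f*1000-93,1),"F",s['ft_force'].round(2),"gap",round(s['finger_gap'],4))
    return s,M
E
python3 - <<'E'
from h import *
from station import cams
import cv2
s,M=where(); print(M.round(3))
for n in ("top","wrist"):
    cv2.imwrite(f"pics/{n}1.png",cv2.convertScaleAbs(cams.grab_frame(n)["frame"][:,:,::-1],alpha=1.5))
E
```

```text
t 0.25 p [0.2345 0.579  0.2307] along -545.0 tankx -183.9 F [-0.04  0.84  0.48] gap 0.0854
[[ 0.927 -0.     0.375]
 [-0.375 -0.001  0.927]
 [-0.    -1.    -0.001]]
```

Call:
drive_tool:
  plan:
    - {"dx": 0,"dy": 0,"dz": 0,"spin": 0}
    - {"dx": 3.5,"dy": 0,"dz": -3.4,"spin": 0}
    - {"dx": 3.5,"dy": 0,"dz": -3.4,"spin": 0}
    - {"dx": 3.5,"dy": 0,"dz": -3.4,"spin": 0}
    - {"dx": 3.5,"dy": 0,"dz": -3.4,"spin": 0}
    - {"dx": 3.5,"dy": 0,"dz": -3.4,"spin": 0}
    - {"dx": 3.5,"dy": 0,"dz": -3.4,"spin": 0}
    - {"dx": 3.5,"dy": 0,"dz": -3.4,"spin": 0}
    - {"dx": 3.5,"dy": 0,"dz": -3.4,"spin": 0}
    - {"dx": 3.5,"dy": 0,"dz": -3.4,"spin": 0}
    - {"dx": 3.5,"dy": 0,"dz": -3.4,"spin": 0}
  fingers: -1
  grip_force: 40

```text
clock: 1.45
tool_pos: [0.4356, 0.1253, 0.2316]
tool_rot: [-0.694, 0.129, -0.133, 0.696]
ft_force: [1.1, 0.6, -0.2]
finger_gap: -0.0001
```

Call:
drive_tool:
  plan:
    - {"dx": 0,"dy": 0,"dz": 0,"spin": -7.5}
    - {"dx": 0,"dy": 0,"dz": 0,"spin": -7.5}
    - {"dx": 0,"dy": 0,"dz": 0,"spin": -7.5}
    - {"dx": 0,"dy": 0,"dz": 0,"spin": -7.5}
    - {"dx": 0,"dy": 0,"dz": 0,"spin": -7.5}
    - {"dx": 0,"dy": 0,"dz": 0,"spin": 0}
    - {"dx": 0,"dy": 0,"dz": 0,"spin": 0}

```text
clock: 2.15
tool_pos: [0.4384, 0.117, 0.2328]
tool_rot: [0.7, 0.105, -0.099, -0.699]
ft_force: [-0.2, 0.3, -0.5]
finger_gap: 0.0001
```

Run:
```python
from h import *
from station import cams
import cv2
s,M=where(); print(M.round(3))
for n in ("top","wrist"):
    cv2.imwrite(f"pics/{n}1.png",cv2.convertScaleAbs(cams.grab_frame(n)["frame"][:,:,::-1],alpha=1.5))
```

```text
t 2.15 p [0.4384 0.117  0.2328] along -45.6 tankx -109.2 F [-0.2   0.32 -0.49] gap 0.0001
[[ 0.958  0.009 -0.286]
 [ 0.286  0.     0.958]
 [ 0.009 -1.    -0.002]]
```

View pics/wrist1.png

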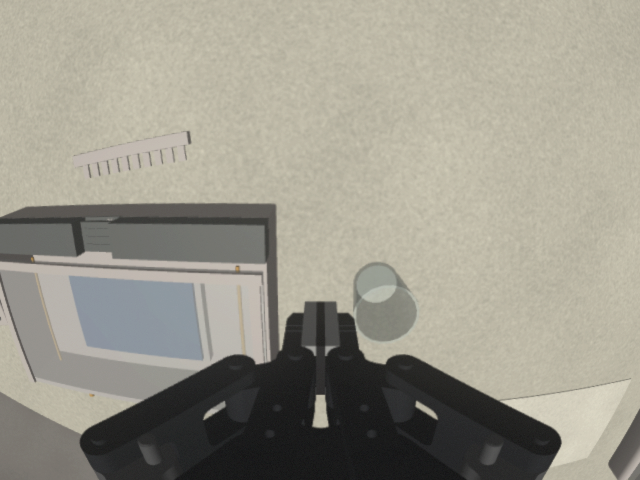

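The wrist view shows the rim at row ~240, from x=0 to 268. The notch is at about (97,235), the beaker is on the right at (387,300), and the fingers are shut with their jaw axis along the rim. I'll move over the rim's left part and then down.

Call:
drive_tool:
  plan:
    - {"dx": 0,"dy": 0,"dz": 0,"spin": 1.3}
    - {"dx": 0.7,"dy": 0,"dz": -4,"spin": 0}
    - {"dx": 0.7,"dy": 0,"dz": -4,"spin": 0}
    - {"dx": 0,"dy": 0,"dz": 0,"spin": 0}
    - {"dx": 0,"dy": 4,"dz": 0,"spin": 0}
    - {"dx": 0,"dy": 4,"dz": 0,"spin": 0}
    - {"dx": 0,"dy": 2,"dz": 0,"spin": 0}
    - {"dx": 0,"dy": 0,"dz": 0,"spin": 0}
    - {"dx": 0,"dy": 0,"dz": 0,"spin": 0}

```text
clock: 3.15
tool_pos: [0.4762, 0.0437, 0.1329]
tool_rot: [-0.701, -0.095, 0.085, 0.701]
ft_force: [0.6, 1.1, 1.1]
finger_gap: -0.0001
```

Run:
```python
from h import *
from station import cams
import cv2
s,M=where(); print(M.round(3))
for n in ("top","wrist"):
    cv2.imwrite(f"pics/{n}2.png",cv2.convertScaleAbs(cams.grab_frame(n)["frame"][:,:,::-1],alpha=1.5))
```

```text
t 3.15 p [0.4762 0.0437 0.1329] along 35.1 tankx -92.0 F [0.56 1.1  1.11] gap -0.0001
[[ 0.967  0.014 -0.253]
 [ 0.253  0.002  0.968]
 [ 0.014 -1.    -0.002]]
```

View pics/wrist2.png

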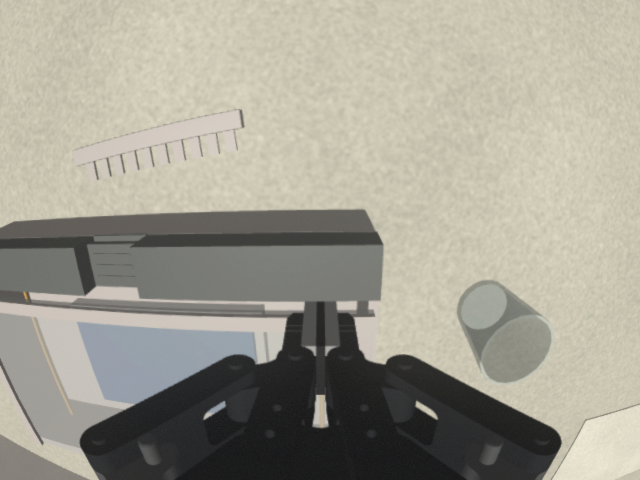

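The wrist view shows the shut fingertip above the rim's left part, near (320,305). The plain rim runs left to the notch at about (115,260). Now I'll lower it.

Call:
drive_tool:
  plan:
    - {"dx": -0.4,"dy": 2,"dz": 0,"spin": 0}
    - {"dx": 0,"dy": 2,"dz": 0,"spin": 0}
    - {"dx": 0,"dy": 0,"dz": 0,"spin": 0}
    - {"dx": 0,"dy": 0.2,"dz": 0,"spin": 0}
    - {"dx": 0,"dy": 0,"dz": 0,"spin": 0}

```text
clock: 3.75
tool_pos: [0.4798, 0.0431, 0.1006]
tool_rot: [0.702, 0.101, -0.079, -0.7]
ft_force: [-1.1, -0.2, 0.2]
finger_gap: -0.0002
```

```bash
python3 -c "
from h import *
where()"
```

```text
t 3.75 p [0.4798 0.0431 0.1006] along 36.7 tankx -88.7 F [-1.14 -0.25  0.18] gap -0.0002
```

Call:
drive_tool:
  plan:
    - {"dx": -0.5,"dy": 0,"dz": 0,"spin": 0}
    - {"dx": -0.2,"dy": 0.3,"dz": 0,"spin": 0}
    - {"dx": 0,"dy": 0.3,"dz": 0,"spin": 0}
    - {"dx": 0,"dy": 0.3,"dz": 0,"spin": 0}
    - {"dx": 0,"dy": 0,"dz": 0,"spin": 0}

```text
clock: 4.25
tool_pos: [0.4748, 0.041, 0.0942]
tool_rot: [0.703, 0.103, -0.077, -0.7]
ft_force: [0.5, 0.7, 0.8]
finger_gap: -0.0002
```

```bash
python3 -c "
from h import *
s,M=where();print(M.round(3))"
```

```text
t 4.25 p [0.4748 0.041  0.0942] along 37.3 tankx -94.1 F [0.52 0.67 0.81] gap -0.0002
[[ 0.967  0.038 -0.252]
 [ 0.253  0.     0.968]
 [ 0.037 -0.999 -0.009]]
```

Call:
drive_tool:
  plan:
    - {"dx": 0,"dy": 0.2,"dz": 0,"spin": 0}
    - {"dx": 0,"dy": 0.2,"dz": 0,"spin": 0}
    - {"dx": 0,"dy": 0.2,"dz": 0,"spin": 0}
    - {"dx": 0,"dy": 0.1,"dz": 0,"spin": 0}
    - {"dx": 0,"dy": 0.1,"dz": 0,"spin": 0}

```text
clock: 4.75
tool_pos: [0.4751, 0.041, 0.0851]
tool_rot: [0.703, 0.103, -0.077, -0.7]
ft_force: [-0.7, -0.4, 6.7]
finger_gap: -0.0001
```

```bash
python3 -c "
from h import *
s,M=where()"
```

```text
t 4.75 p [0.4751 0.041  0.0851] along 37.4 tankx -93.8 F [-0.69 -0.44  6.7 ] gap -0.0001
```

Contact is felt: 6.7 N at z = 85 mm. I'll hold a moment, then slide right with light pressure.

Call:
drive_tool:
  plan:
    - {"dx": 0,"dy": 0.1,"dz": 0,"spin": 0}
    - {"dx": 0,"dy": 0.1,"dz": 0,"spin": 0}
    - {"dx": 0,"dy": 0.1,"dz": 0,"spin": 0}
    - {"dx": 0,"dy": 0.1,"dz": -0.6,"spin": 0}
    - {"dx": 0,"dy": 0.1,"dz": -0.6,"spin": 0}
    - {"dx": 0,"dy": 0.1,"dz": -0.6,"spin": 0}
    - {"dx": 0,"dy": 0.1,"dz": -0.6,"spin": 0}

```text
clock: 5.45
tool_pos: [0.484, 0.0195, 0.0852]
tool_rot: [-0.701, -0.104, 0.076, 0.702]
ft_force: [-0.9, 3.3, 6.8]
finger_gap: -0.0
```

```bash
python3 -c "
from h import *
s,M=where();print(M.round(3))"
```

```text
t 5.45 p [0.484  0.0195 0.0852] along 60.5 tankx -90.9 F [-0.93  3.29  6.83] gap -0.0
[[ 0.967  0.039 -0.253]
 [ 0.253  0.006  0.967]
 [ 0.04  -0.999 -0.004]]
```

Call:
drive_tool:
  plan:
    - {"dx": -0.15,"dy": 0.1,"dz": -0.6,"spin": 0}
    - {"dx": -0.15,"dy": 0.1,"dz": -0.6,"spin": 0}
    - {"dx": -0.15,"dy": 0.1,"dz": -0.6,"spin": 0}
    - {"dx": -0.15,"dy": 0.1,"dz": -0.6,"spin": 0}
    - {"dx": -0.15,"dy": 0.1,"dz": -0.6,"spin": 0}
    - {"dx": -0.15,"dy": 0.1,"dz": -0.6,"spin": 0}
    - {"dx": -0.15,"dy": 0.1,"dz": -0.6,"spin": 0}
    - {"dx": -0.15,"dy": 0.1,"dz": -0.6,"spin": 0}

```text
clock: 6.25
tool_pos: [0.493, -0.0291, 0.0853]
tool_rot: [-0.697, -0.11, 0.069, 0.705]
ft_force: [-0.4, 3.6, 5.6]
finger_gap: -0.0001
```

```bash
python3 -c "
from h import *
s,M=where();print(M.round(3))"
```

```text
t 6.25 p [ 0.493  -0.0291  0.0853] along 109.7 tankx -95.0 F [-0.36  3.63  5.57] gap -0.0001
[[ 0.966  0.056 -0.251]
 [ 0.25   0.018  0.968]
 [ 0.059 -0.998  0.004]]
```

Call:
drive_tool:
  plan:
    - {"dx": -0.05,"dy": 0.1,"dz": -0.5,"spin": 0}
    - {"dx": -0.05,"dy": 0.1,"dz": -0.5,"spin": 0}
    - {"dx": -0.05,"dy": 0.1,"dz": -0.5,"spin": 0}
    - {"dx": -0.05,"dy": 0.1,"dz": -0.5,"spin": 0}
    - {"dx": 0,"dy": 0.1,"dz": 0,"spin": 0}
    - {"dx": 0,"dy": 0.1,"dz": 0,"spin": 0}

```text
clock: 6.85
tool_pos: [0.4999, -0.0491, 0.0853]
tool_rot: [-0.695, -0.111, 0.066, 0.707]
ft_force: [-6.5, 3.5, 9.9]
finger_gap: -0.0001
```

Run:
```python
from h import *
from station import cams
import cv2
s,M=where(); print(M.round(3))
for n in ("scene","wrist"):
    cv2.imwrite(f"pics/{n}3.png",cv2.convertScaleAbs(cams.grab_frame(n)["frame"][:,:,::-1],alpha=1.5))
```

```text
t 6.85 p [ 0.4999 -0.0491  0.0853] along 130.9 tankx -93.7 F [-6.54  3.53  9.9 ] gap -0.0001
[[ 0.967  0.061 -0.248]
 [ 0.247  0.025  0.969]
 [ 0.065 -0.998  0.009]]
```

View pics/wrist3.png

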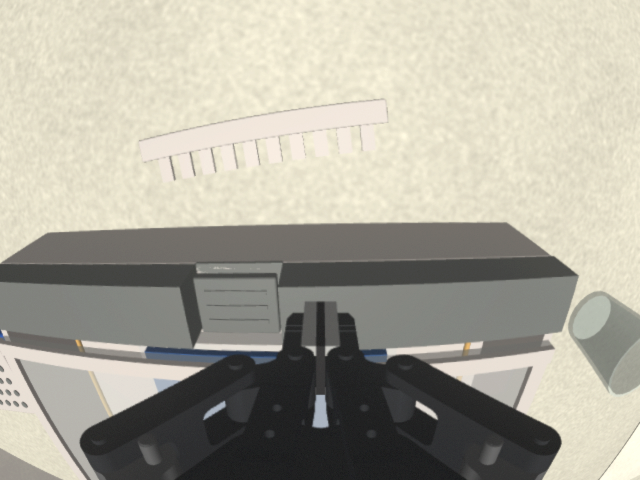

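View pics/scene3.png

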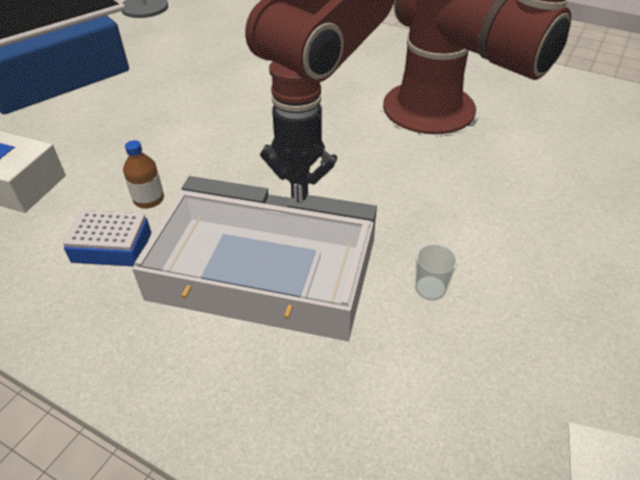

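The wrist view shows the fingertip on the rim at (320,320) and the notch with the ribbed tab just to its right in the robot's frame, pixels 195–280. Contact is still 10 N. I'll keep sliding and watch for the drop.

Call:
drive_tool:
  plan:
    - {"dx": 0,"dy": 0.05,"dz": -0.5,"spin": 0}
    - {"dx": -0.1,"dy": 0.05,"dz": -0.5,"spin": 0}
    - {"dx": -0.1,"dy": 0.1,"dz": -0.5,"spin": 0}
    - {"dx": -0.1,"dy": 0.1,"dz": -0.5,"spin": 0}
    - {"dx": -0.1,"dy": 0.1,"dz": -0.4,"spin": 0}

```text
clock: 7.45
tool_pos: [0.5054, -0.0733, 0.0848]
tool_rot: [-0.694, -0.113, 0.063, 0.709]
ft_force: [-0.5, 0.3, 0.3]
finger_gap: -0.0
```

```bash
python3 -c "
from h import *
s,M=where();print(M.round(3))"
```

```text
t 7.45 p [ 0.5054 -0.0733  0.0848] along 155.7 tankx -94.8 F [-0.54  0.26  0.34] gap -0.0
[[ 0.966  0.067 -0.248]
 [ 0.246  0.03   0.969]
 [ 0.072 -0.997  0.012]]
```

The force vanished at about 156 mm along, so the tip is off the left part of the rim and over the notch. I'll centre it.

Call:
drive_tool:
  plan:
    - {"dx": 0,"dy": 0,"dz": -0.5,"spin": 0}
    - {"dx": 0,"dy": 0,"dz": -0.5,"spin": 0}
    - {"dx": 0,"dy": 0,"dz": -0.2,"spin": 0}
    - {"dx": 0,"dy": 0,"dz": 0,"spin": 0}

```text
clock: 7.85
tool_pos: [0.5073, -0.0878, 0.0825]
tool_rot: [-0.694, -0.111, 0.064, 0.708]
ft_force: [-0.5, -0.3, -0.4]
finger_gap: 0.0003
```

Run:
```python
from h import *
from station import cams
import cv2
s,M=where(); print(M.round(3))
for n in ("wrist",):
    cv2.imwrite(f"pics/{n}4.png",cv2.convertScaleAbs(cams.grab_frame(n)["frame"][:,:,::-1],alpha=1.8))
```

```text
t 7.85 p [ 0.5073 -0.0878  0.0825] along 170.1 tankx -96.8 F [-0.5  -0.26 -0.43] gap 0.0003
[[ 0.967  0.064 -0.246]
 [ 0.245  0.028  0.969]
 [ 0.069 -0.998  0.011]]
```

View pics/wrist4.png

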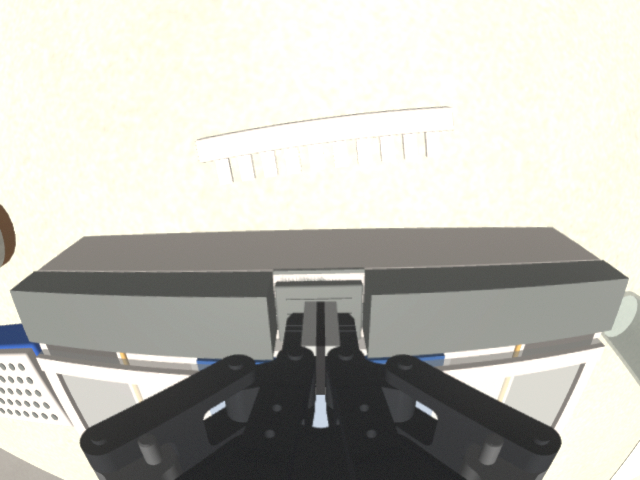

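The fingertip (320) is centred in the notch (275–365) and already below the rim's top. Pressing down.

Call:
drive_tool:
  plan:
    - {"dx": 0,"dy": 0.3,"dz": 0,"spin": 0}
    - {"dx": 0,"dy": 0.3,"dz": 0,"spin": 0}
    - {"dx": 0,"dy": 0.3,"dz": 0,"spin": 0}
    - {"dx": 0,"dy": 0.2,"dz": 0,"spin": 0}

```text
clock: 8.3
tool_pos: [0.5078, -0.0872, 0.0713]
tool_rot: [-0.694, -0.111, 0.065, 0.708]
ft_force: [-3.9, 0.1, 6.2]
finger_gap: -0.0001
```

```bash
python3 -c "
from h import *
s,M=where();print(M.round(3))"
```

```text
t 8.3 p [ 0.5078 -0.0872  0.0713] along 169.7 tankx -96.1 F [-3.92  0.08  6.21] gap -0.0001
[[ 0.967  0.063 -0.247]
 [ 0.246  0.028  0.969]
 [ 0.068 -0.998  0.011]]
```

Call:
drive_tool:
  plan:
    - {"dx": 0,"dy": 0.25,"dz": 0,"spin": 0}
    - {"dx": 0,"dy": 0.25,"dz": 0,"spin": 0}
    - {"dx": 0,"dy": 0.25,"dz": 0,"spin": 0}
    - {"dx": 0,"dy": 0.25,"dz": 0,"spin": 0}
    - {"dx": 0,"dy": 0.2,"dz": 0,"spin": 0}

```text
clock: 8.8
tool_pos: [0.5079, -0.0873, 0.0661]
tool_rot: [-0.694, -0.11, 0.069, 0.708]
ft_force: [-8.1, 0.2, 14.4]
finger_gap: 0.0005
```

```bash
python3 -c "
from h import *
s,M=where();print(M.round(3))"
```

```text
t 8.8 p [ 0.5079 -0.0873  0.0661] along 169.8 tankx -96.0 F [-8.06  0.15 14.37] gap 0.0005
[[ 0.967  0.055 -0.251]
 [ 0.249  0.027  0.968]
 [ 0.06  -0.998  0.012]]
```

Call:
drive_tool:
  plan:
    - {"dx": 0,"dy": 0.25,"dz": 0,"spin": 0}
    - {"dx": 0,"dy": 0.25,"dz": 0,"spin": 0}
    - {"dx": 0,"dy": 0.25,"dz": 0,"spin": 0}

```text
clock: 9.1
tool_pos: [0.5079, -0.0873, 0.066]
tool_rot: [-0.694, -0.108, 0.072, 0.708]
ft_force: [-9.4, 1.0, 17.7]
finger_gap: 0.0003
```

Run:
```python
from h import *
from station import cams
import cv2
s,M=where()
for n in ("wrist","scene"):
    cv2.imwrite(f"pics/{n}5.png",cv2.convertScaleAbs(cams.grab_frame(n)["frame"][:,:,::-1],alpha=1.4))
```

```text
t 9.1 p [ 0.5079 -0.0873  0.066 ] along 169.8 tankx -96.1 F [-9.44  1.02 17.74] gap 0.0003
```

View pics/wrist5.png

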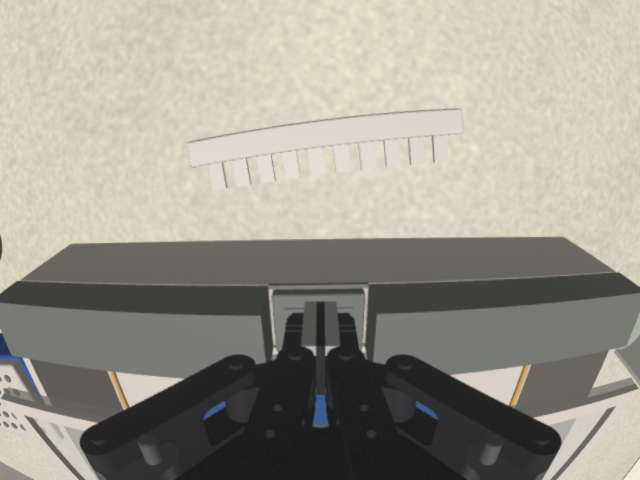

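View pics/scene5.png

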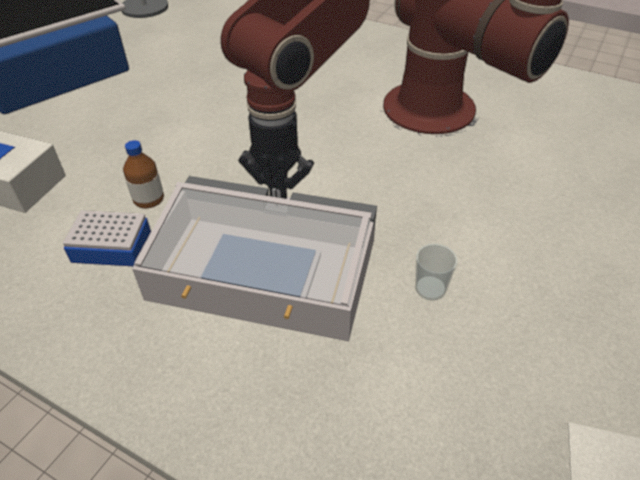

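The lid's front edge now stands above the rim in both views, and the tab bottomed out at z = 66 mm. Withdrawing upward, slightly towards the robot.

Call:
drive_tool:
  plan:
    - {"dx": 0,"dy": -0.5,"dz": 0,"spin": 0}
    - {"dx": 0,"dy": -1,"dz": 0,"spin": 0}
    - {"dx": -0.2,"dy": -1.5,"dz": 0,"spin": 0}
    - {"dx": -0.5,"dy": -2,"dz": 0,"spin": 0}
    - {"dx": -1,"dy": -3,"dz": 0,"spin": 0}
    - {"dx": -1,"dy": -4,"dz": 0,"spin": 0}
    - {"dx": -2,"dy": -3,"dz": 0,"spin": 0}
    - {"dx": -2,"dy": 0,"dz": 0,"spin": 0}
    - {"dx": 0,"dy": 0,"dz": 0,"spin": 0}
    - {"dx": 0,"dy": 0,"dz": 0,"spin": 0}

```text
clock: 10.2
tool_pos: [0.434, -0.108, 0.2206]
tool_rot: [-0.695, -0.11, 0.072, 0.707]
ft_force: [0.5, 0.6, -0.2]
finger_gap: 0.0003
```

Run:
```python
from h import *
from station import cams
import cv2
s,M=where(); print(abs(s['qvel']).max())
for n in ("wrist","scene","top"):
    cv2.imwrite(f"pics/{n}6.png",cv2.convertScaleAbs(cams.grab_frame(n)["frame"][:,:,::-1],alpha=1.4))
a=cv2.imread("pics/scene6.png")[150:300,50:470]
cv2.imwrite("pics/scene6z.png",cv2.resize(a,None,fx=1.9,fy=1.9,interpolation=cv2.INTER_CUBIC))
```

```text
t 10.2 p [ 0.434  -0.108   0.2206] along 170.2 tankx -172.8 F [ 0.51  0.6  -0.21] gap 0.0003
0.017259295304624174
```

View pics/wrist6.png

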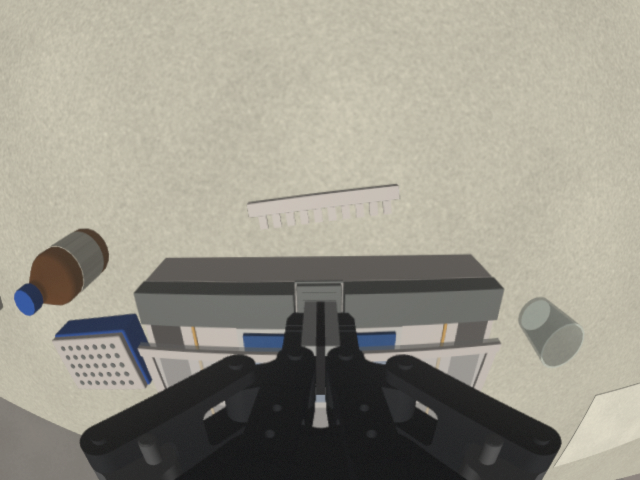

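View pics/scene6z.png

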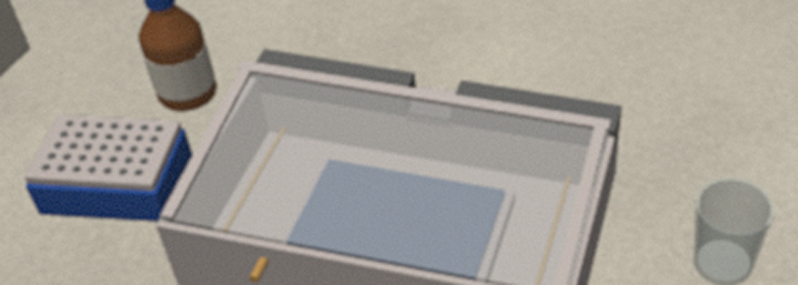

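View pics/top6.png

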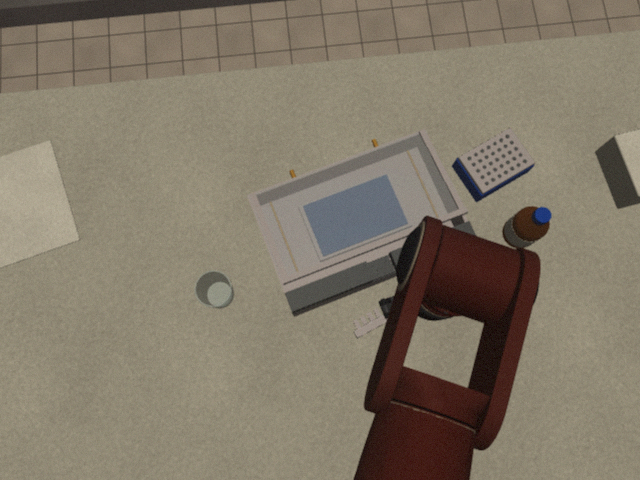

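The lid still stands ajar with the hand clear, and the bystanders look unmoved. One numeric check of the opening, then I'll hand in.

Run:
```python
from h import *
from station import cams,ticket
f=cams.grab_frame("scene");K,P=f["intrinsics"],f["pose"]
O=np.array([.466,.0773])+.170*np.array([.264,-.9645])+.093*np.array([.9645,.264])
def px(x,y,z):
    w=np.r_[O+x*np.array([.9645,.264])+y*np.array([-.264,.9645]),z]
    c=P[:3,:3].T@(w-P[:3,3]);q=K@c;return (q[:2]/q[2]).round(1)
for th in (0,.06,.085,.12): 
    for y in (.166,-.166): print(th,y,px(.106-.172*np.cos(th),y,.088+.172*np.sin(th)))
import cv2
a=f["frame"][:,:,::-1]
b=cv2.imread("pics/scene0.png")
for n,i in(("before",b),("now",a)):
    c=cv2.resize(cv2.convertScaleAbs(i[180:240,340:390],alpha=1.6),None,fx=8,fy=8,interpolation=cv2.INTER_CUBIC); cv2.imwrite(f"pics/c_{n}.png",c)
cv2.imwrite("pics/c.png",np.hstack([cv2.imread("pics/c_before.png"),cv2.imread("pics/c_now.png")]))
```

```text
0 0.166 [369.8 221.3]
0 -0.166 [180.1 190.5]
0.06 0.166 [370.1 216.8]
0.06 -0.166 [178.9 186. ]
0.085 0.166 [370.2 215. ]
0.085 -0.166 [178.3 184.2]
0.12 0.166 [370.3 212.5]
0.12 -0.166 [177.5 181.8]
```

View pics/c.png

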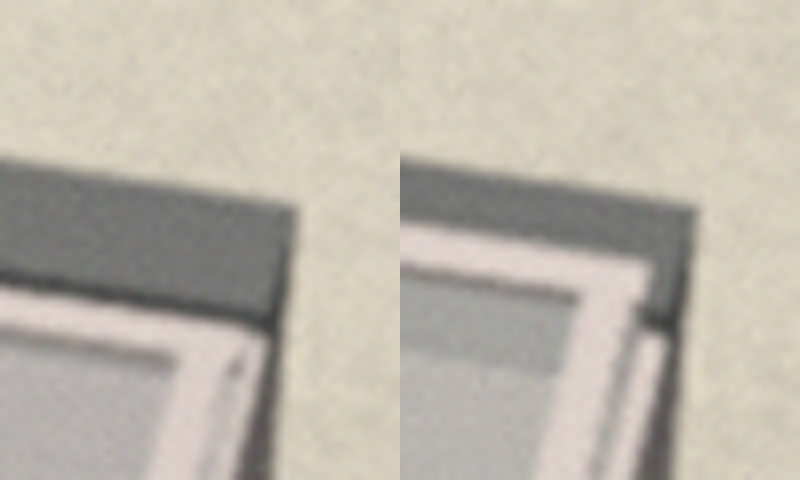

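The lid's front-left corner now sits at about (371,213). That matches the 0.12 rad prediction (212.5); the shut position would be 221.

```bash
python3 -c "
from station import ticket
print(ticket.hand_in())"
```

```text
the job is handed in; nothing more can be done
None
```

The gel tank's lid is open and stayed ajar with the hand clear; I handed the job in at about 10 s of the 72 s allowed.

- **Feeling along the rim:** I set the shut fingertip on the rim 37 mm from its left end, at about 7 N. I slid it right in light contact, stopping briefly at 131 mm. The force vanished at about 156 mm, where the notch began; the images put its centre about 168–170 mm along.
- **Pressing the tab:** I centred the tip in the notch and pressed until it stopped at z = 66 mm with about 18 N. That is the tab's full 7 mm of travel.
- **Last checks:** The lid's corner in the scene image matches an opening of about 0.12 rad. The force reading was back to noise with the tip 22 cm up and off to the robot's side. The bottle, tip box and beaker looked unmoved. The comb was partly hidden by the arm in the top view, but the wrist view showed it in place.
- **Deviations:** The first two move calls were refused because their rows lacked some keys; nothing moved. The tool leaned about 4° towards the robot while sliding, away from the lid. No lid contact showed in the images or forces, though there is no direct reading for it.

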